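# Feel for the loader's release notch and press it

### The arm

A 7-joint arm with a two-finger parallel gripper is mounted at the origin on the work surface. World frame = base frame: x ahead of the robot, y to its left, z up, the work surface at z = 0. Lengths are in m, angles in degrees, forces in N, time in s.
With the tool pointing down it reaches from about 0.4 to 0.85 m from the base axis. Payload 6.9 kg.
Tool frame: the origin (TCP) lies midway between the tips of the shut fingers; the grasp point (between the pads) lies robot.grip_depth behind it (robot.grip_depth is the distance from the TCP to the grasp point, in m); z points along the fingers, y is the direction in which the jaws open and shut (so a half turn about z gives the same grasp; the last joint's range is limited). The gripper opens to 85 mm and grips with 20 to 120 N. Pads are 22 mm wide; open, the fingers measure 114 mm over their backs; the gripper's body (76 mm by 85 mm) begins 54 mm behind the grasp point. The pads swing forward as they close: fully open they stand 13 mm farther back than shut.
Start: joints at [71.706, 29.078, -13.613, 85.955, 7.202, 65.827, -8.869], TCP at [0.258, -0.569, 0.231] pointing down, gripper open.
Joint ranges: [-176.47, 176.47], [-13.61, 117.27], [-81.72, 77.17], [0.22, 143.17], [-87.28, 267.28], [10, 112.55], [-165.47, 165.47]. Speed limits (degrees/s): [136.94, 136.94, 180, 180, 180, 180, 180].

### API

Orientations are given as [roll, pitch, yaw] about the fixed x, y, z axes, in that order (R = Rz(yaw) Ry(pitch) Rx(roll)).
In Python, from rig import robot gives the robot as it stands. The module is installed in compiled form; this text tells all that it offers.
- The arm moves only by the tool carry_out, never from a script. Its argument "deltas" is text: rows parted by semicolons, each of 7 numbers parted by spaces: the turn, a rotation vector about the tool's x, y, z in degrees, then the shift along the tool's x, y, z in mm, then the opening, from 0 (shut) to 1 (fully open). In form: ax ay az tx ty tz fingers; .... A call has 1 to 20 rows; each row shifts and turns the pose as measured when the row begins, along the tool's axes as they then stand; what a row does not reach is not made up. A row lasts 1/10 s, in which the tool goes at most 50 mm and 8.59 degrees, less where a joint would pass 70% of its speed; a pose out of reach is approached as far as the arm can. A call is refused whole if a number of a shift passes 50 or a number of a turn 8.59, either way. A call with a gripper value outside its range is refused whole. The fingers move at their own pace and stop on an object; the grip force is fixed at half the most. Time passes only in rows, so rows that do not move let the fingers close. It gives the time, the measured TCP pose, the force and the opening at its end, in the units of the state.
- robot.get_state(): the state, without advancing time (a new reading comes with each control period).
- robot.snapshot(name): name is "side" or "top"; returns a dict with "pixels" (384x512x3 uint8, red, green, blue), "z_map" (384x512 float32, m along the optical axis (not along the pixel's ray), 0 where there is no reading), "vfov" (degrees; the focal length in pixels is half the picture's height over the tangent of half this angle, whatever the lens; pixels are square), "cx", "cy" (the principal point, pixels), "R" (3x3) and "t" (3): a world point X has camera coordinates R X + t. Camera axes: x right, y down, z forward; pixel columns grow to the right and rows downward; lengths in m; the calibration is good to about 2 mm. A picture is of the moment at which its call begins.
- robot.close_job(): hands the job in, once; it reports no verdict.
Trained networks look in a picture, given as the dict that the camera call returned (one of the last four; its "shot" number tells which), for a name from the list of things; names that differ only in an ending like _2 or _b are one class to them, and where a whole thing is asked for, a point or a joint stands for the part that bears it (a point fixed in the world has none). Each returns a list of dicts, best first, with "conf" (0 to 1); they miss things now and then, are a little off and sometimes report something else, mostly with a low value. They report only what shows in the picture. A call takes as long as a camera call.
- robot.spot_in(picture, query): "extent" ([left, top, right, bottom] in pixels, round what is visible of it).
- robot.cut_out(picture, query): "region" (384x512 bool, what is visible of it) and "extent" ([left, top, right, bottom] in pixels, round what is visible of it).
- robot.spot_point(picture, query): "location" ([row, column] in pixels: a listed point, or the origin of a listed thing).
The state is a dict: "clock": time; "qpos": joint angles; "qvel": joint speeds; "effort": joint torques, N m; "tcp_pos": TCP position; "eef_rot": TCP orientation; "contact_force": force on the tool from outside, world axes, zero at the start; "wrist_torque": the same for the moment, N m; "width": opening from 0.0 (shut) to 1.0 (fully open).
Only numpy, scipy, OpenCV 4.12 (cv2) and the standard library are available. Lean on these libraries where they do the work, as an engineer would, in place of code of your own. Each camera call takes 0.05 s, during which the arm holds its last target.

### The job

Open the drawer of the sample loader by its hidden release: put a fingertip on the raised metal rim along the loader's front top edge, near the rim's left-hand end as the robot sees it, and sweep lightly along the rim to the right until the fingertip comes to the notch. Press the key inside the notch all the way down, so that the drawer springs out, then draw the finger clear. Do not pull or touch the drawer by hand, grip nothing, and leave the jar, pot, bottle and box where they stand.

Things in the scene. Friction and masses are not known exactly. Their poses are not given: they have to be found in the camera images.
- loader: Low white bench instrument, fixed, 220 mm deep (own x) x 440 mm wide (own y), flat deck at 64 mm. Origin: centre of its footprint, on the bench. Own +x points to its back, away from the robot; +y to its left as the robot sees it; yaw up to 0.25 rad. A raised aluminium rim runs along its front edge between two white end pods (105 mm wide, 99 mm high, the right one 101 mm).
- rim_left_end (a point): Point on the rim's top, on its centre line, at its left (+y) end where it meets the left pod: loader x = -90, y = +115, z = 96 mm. The rim is level, 36 mm deep (loader x -108 to -72 mm), rigid, top at 96 mm. It has one notch: a gap 52 mm long, cut through from front to back and down to the deck.
- rim_right_end (a point): Same at the rim's right (-y) end, 230 mm from the left one along the rim. The notch's place is not reported, it must be felt or seen: its centre lies 90 to 190 mm from the left end (25 mm left to 75 mm right of the rim's middle).
- key (a joint): Release key in the notch: grey bar, 30 mm deep, on the rim's centre line, filling the notch's length and hidden elsewhere; its flat top at 82 mm height, that is 14 mm below the rim's top. Slides straight down; value in m, 0 = up (start), 0.010 = pressed to its stop (top then at 72 mm). It takes about 3 to 6 N, and up to about 10 N when pressed fast, has no return spring and stays where it is pushed.
- drawer (a joint): Drawer in the front of the loader below the rim; value in m, 0 = shut (start). It is driven out towards the robot by the key: always 3.2 times the key travel, so 0.032 at full press.
- drawer_face (a point): Centre of the outer face of the drawer's grey front panel (6 mm thick, 210 mm wide, from 11 to 57 mm above the bench); 116 mm in front of the loader's centre line when shut. Moves out with the drawer, which is not to be touched.
- jar: Amber jar with white cap, 38 mm across, 50 mm high, loose on the loader's deck, 80 mm or more behind the rim. Origin: centre of its underside. Leave alone.
- cup: White closed pot, 32 mm across, 32 mm high, loose on the deck. Origin: centre of its underside. Leave alone.
- bottle: Clear bottle, 66 mm across, 160 mm high, loose on the bench to the right of the loader. Origin: centre of its underside. Leave alone.
- tip_box: White box with blue lid, 120 x 85 x 60 mm (x, y, z), loose on the bench to the left of the loader. Origin: centre of its underside. Leave alone.

How it is judged:
By the outcome, as a careful person would: the job done as asked, in the order asked, and still so for the second after the job is handed in, with the robot touching nothing.
It also fails if it takes over 51 s, if anything falls off the work surface, if the arm or the gripper's body presses on something with over 40 N, if the wrist force passes 120 N, or if a joint passes its speed limit or range.

## Working session

There is one attempt and no reset: what is moved stays moved. The work goes in short steps, Python scripts to look and compute and a tool call to move; the robot and the scene stay as the last step left them, time stands still between calls to the robot, and variables do not carry over. Pictures are saved under pics/ and viewed, and the job is handed in when it is done.

Besides the shell and the picture viewer there is one more tool, called as name(argument=value, ...) on one line, values as JSON. carry_out: Moves the arm, as the interface text tells. Its arguments: {"type":"object","properties":{"deltas":{"type":"string"}},"required":["deltas"]}

```bash
mkdir -p pics; cat > h.py <<'E'
import numpy as np, cv2
from rig import robot
def save(p,n): cv2.imwrite(f'pics/{n}.png', p['pixels'][:,:,::-1])
def f(p): return p['pixels'].shape[0]/2/np.tan(np.radians(p['vfov'])/2)
def unproj(p,r,c,z=None,h=None):
    F=f(p); d=np.array([(c-p['cx'])/F,(r-p['cy'])/F,1.0]); R=np.array(p['R']);t=np.array(p['t'])
    if h is not None:
        o=-R.T@t; v=R.T@d; return o+v*(h-o[2])/v[2]
    if z is None: z=p['z_map'][int(round(r)),int(round(c))]
    return R.T@(d*z-t)
def proj(p,X):
    q=np.array(p['R'])@X+np.array(p['t']); return f(p)*q[1]/q[2]+p['cy'], f(p)*q[0]/q[2]+p['cx']
E
python3 - <<'E'
from h import *
for n in ['top','side']:
    p=robot.snapshot(n); save(p,n+'1'); print(n,p['vfov'],p['cx'],p['cy'],np.round(-np.array(p['R']).T@p['t'],3))
    for q,h in [('rim_left_end',.096),('rim_right_end',.096),('loader',0),('drawer_face',.034),('jar',.064),('cup',.064),('bottle',0),('tip_box',0)]:
        for d in robot.spot_point(p,q)[:2]:
            r,c=d['location']; print(q,round(d['conf'],2),np.round([r,c],1),np.round(unproj(p,r,c,h=h),4),np.round(unproj(p,r,c),3))
    for d in robot.cut_out(p,'key')[:2]: print('key',d['conf'],d['extent'])
s=robot.get_state(); print(s)
E
```

```text
top 48.23348913568651 254.8881559419733 194.300151840426 [0.514 0.002 1.502]
rim_left_end 0.91 [235.8 200.1] [0.4738 0.1656 0.096 ] [0.474 0.165 0.098]
rim_right_end 0.9 [237.7 266.8] [ 0.4676 -0.052   0.096 ] [ 0.468 -0.052  0.1  ]
loader 0.95 [208.3 239.3] [0.5669 0.0405 0.    ] [0.565 0.039 0.061]
drawer_face 0.56 [243.6 236.7] [0.4456 0.0482 0.034 ] [0.447 0.047 0.057]
jar 0.4 [192.3 244.2] [0.6185 0.0226 0.064 ] [0.615 0.022 0.115]
cup 0.49 [192.7 278.6] [ 0.6172 -0.0931  0.064 ] [ 0.615 -0.091  0.096]
bottle 0.81 [229.5 385.2] [ 0.493  -0.4704  0.    ] [ 0.495 -0.436  0.109]
bottle 0.44 [191.3 241. ] [0.6266 0.0347 0.    ] [0.618 0.032 0.111]
tip_box 0.95 [212.2 122.7] [0.553  0.4472 0.    ] [0.551 0.429 0.062]
key 0.67 [235.7, 232.3, 250.6, 243.2]
side 52.05039927295288 248.9312607462352 199.1106696005232 [ 0.396 -0.743  0.91 ]
rim_left_end 0.68 [169.5 196.4] [0.478  0.1693 0.096 ] [0.478 0.17  0.095]
rim_right_end 0.6 [231.4 209.7] [ 0.4669 -0.0816  0.096 ] [ 0.467 -0.084  0.099]
loader 0.63 [210.5 237. ] [0.5739 0.054  0.    ] [ 0.562 -0.001  0.062]
loader 0.28 [167.2 194.2]
[... 317 characters left out ...]
9.6, 270.8, 233.3]
{'clock': 1.0, 'qpos': array([ 71.70622152,  29.078357  , -13.61259493,  85.9561403 ,
         7.20234981,  65.8284718 ,  -8.8702672 ]), 'qvel': array([-0.04568305, -0.00662612, -0.06652531,  0.04366447,  0.05840052,
       -0.02399173,  0.0779879 ]), 'effort': array([-5.49770939e-04, -6.20364547e+01, -2.18517199e+00, -2.49960816e+01,
        1.37387766e-02,  2.50191755e-03,  2.15898979e-05]), 'tcp_pos': array([ 0.25753376, -0.56944365,  0.23126021]), 'eef_rot': array([-1.79995230e+02,  3.45994964e-04,  2.43356981e+01]), 'contact_force': array([0.70188813, 0.66034396, 0.38440995]), 'wrist_torque': array([ 0.0433376 , -0.07671887, -0.00600928]), 'width': 1.0007698731686376}
```

```bash
python3 - <<'E'
import cv2
a=cv2.imread('pics/top1.png'); 
cv2.imwrite('pics/top1z.png',cv2.resize(a[170:270,150:310],None,fx=5,fy=5,interpolation=cv2.INTER_CUBIC)[:600])
a=cv2.imread('pics/side1.png')
cv2.imwrite('pics/side1z.png',cv2.resize(a[140:290,160:340],None,fx=4,fy=4,interpolation=cv2.INTER_CUBIC)[:600])
E
```

```text
(no output)
```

View pics/top1.png

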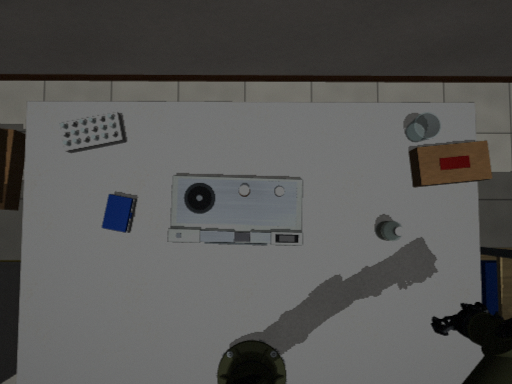

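View pics/top1z.png

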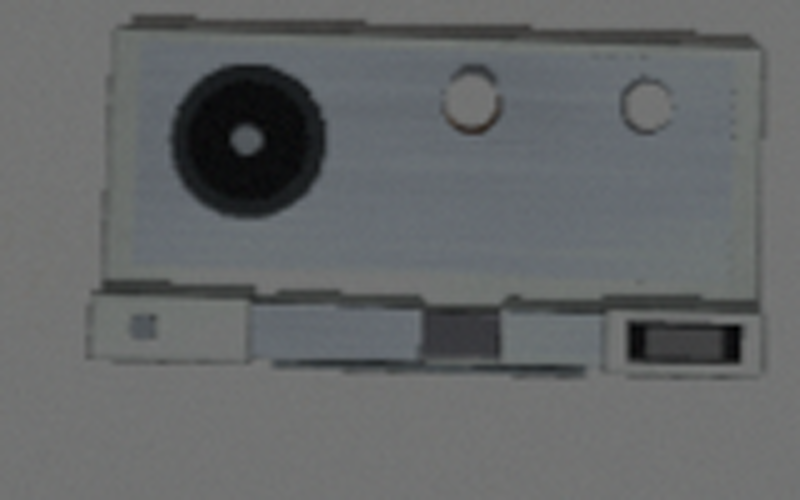

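View pics/side1z.png

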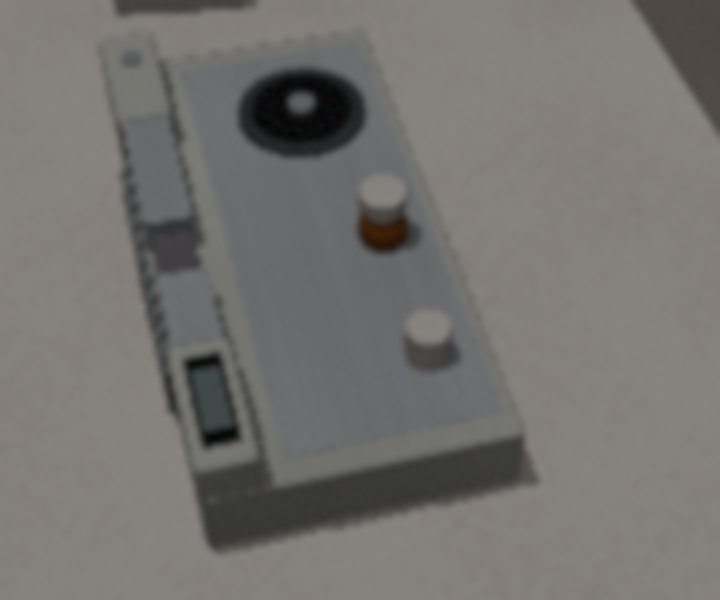

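The top picture shows the rim from column 199.6 (left end) to 270.8 (right end), at row about 236. The grey key in the notch spans columns 234.2 to 250, and the side view agrees. The jar and cup stand well behind it.

```bash
python3 - <<'E'
from h import *
p=robot.snapshot('top')
pt=lambda zc,zr,h: unproj(p,170+zr/5-.4,150+zc/5-.4,h=h)
L=pt(248,329,.096);R=pt(604,339,.096);print(L,R,np.linalg.norm(L-R))
print('yaw',np.degrees(np.arctan2(-(L-R)[0],(L-R)[1])))
for n,c,r,h in [('notchL',421,331,.096),('notchR',500,335,.096),('podL far',90,325,.099),('podR far',764,341,.101)]: print(n,pt(c,r,h))
# rim mask from z_map: heights
F=f(p); rr,cc=np.mgrid[225:255,175:310]
z=p['z_map'][225:255,175:310]; 
d=np.stack([(cc-p['cx'])/F,(rr-p['cy'])/F,np.ones_like(z)],-1)*z[...,None]-p['t']
W=d@np.array(p['R']); m=(W[...,2]>.088)&(W[...,2]<.108)
P=W[m]; print(len(P)); rect=cv2.minAreaRect((P[:,:2]*1000).astype(np.float32)); print(rect)
m2=(W[...,2]>.074)&(W[...,2]<.089); print(np.round(W[m2],3)[:40])
# loader deck edge
rr,cc=np.mgrid[165:255,160:315]; z=p['z_map'][165:255,160:315]
W=(np.stack([(cc-p['cx'])/F,(rr-p['cy'])/F,np.ones_like(z)],-1)*z[...,None]-p['t'])@np.array(p['R'])
m=(W[...,2]>.04)&(W[...,2]<.12); print(cv2.minAreaRect((W[m][:,:2]*1000).astype(np.float32)))
E
```

```text
[0.47509422 0.16849426 0.096     ] [ 0.46861176 -0.06372296  0.096     ] 0.2323076807929547
yaw -1.5990251164133826
notchL [0.4738043  0.05573645 0.096     ]
notchR [0.4712084  0.00418491 0.096     ]
podL far [0.47775954 0.27076636 0.099     ]
podR far [ 0.4674825  -0.16771246  0.101     ]
1370
((470.5842590332031, 40.19026184082031), (415.6194152832031, 43.98085403442383), 88.34588623046875)
[[ 0.496  0.171  0.085]
 [ 0.493  0.167  0.088]
 [ 0.489  0.065  0.088]
 [ 0.489  0.062  0.081]
 [ 0.489  0.059  0.077]
 [ 0.489 -0.066  0.082]
 [ 0.489 -0.073  0.088]
 [ 0.489 -0.077  0.077]
 [ 0.489 -0.08   0.079]
 [ 0.486  0.056  0.083]
 [ 0.486  0.052  0.084]
 [ 0.486  0.049  0.079]
 [ 0.486 -0.02   0.087]
 [ 0.486 -0.05   0.082]
 [ 0.486 -0.063  0.087]
 [ 0.483  0.056  0.083]
 [ 0.482  0.053  0.077]
 [ 0.483  0.049  0.08 ]
 [ 0.483  0.046  0.081]
 [ 0.483  0.042  0.089]
 [ 0.483  0.039  0.085]
 [ 0.483  0.036  0.083]
 [ 0.483  0.033  0.083]
 [ 0.482  0.029  0.077]
 [ 0.483  0.026  0.08 ]
 [ 0.483  0.023  0.082]
 [ 0.483  0.019  0.08 ]
 [ 0.483  0.016  0.084]
 [ 0.483  0.013  0.086]
 [ 0.483  0.01   0.082]
 [ 0.483  0.006  0.08 ]
 [ 0.479  0.056  0.08 ]
 [ 0.479  0.052  0.082]
 [ 0.479  0.049  0.087]
 [ 0.479  0.046  0.082]
 [ 0.479  0.043  0.08 ]
 [ 0.479  0.039  0.083]
 [ 0.479  0.036  0.082]
 [ 0.479  0.032  0.088]
 [ 0.479  0.029  0.083]]
((557.9995727539062, 50.46856689453125), (441.16943359375, 226.5384063720703), 88.36282348632812)
```

carry_out(deltas="0 0 6.5 0 0 -5 0;0 0 6.5 0 0 -5 0;0 0 6.5 0 0 0 0;0 0 6.4 0 0 0 0;0 0 0 0 0 0 0;0 0 0 0 0 0 0")

```text
clock: 1.65
tcp_pos: [0.2575, -0.5694, 0.2416]
eef_rot: [-180.0, 0.0, -2.3]
contact_force: [0.5, 0.4, 0.2]
width: 0.001
```

carry_out(deltas="0 0 0 18 -40 0 0;0 0 0 18 -40 0 0;0 0 0 18 -40 0 0;0 0 0 18 -40 0 0;0 0 0 18 -40 0 0;0 0 0 18 -40 0 0;0 0 0 18 -40 0 0;0 0 0 18 -40 0 0;0 0 0 18 -40 0 0;0 0 0 2 -40 0 0;0 0 0 2 -40 0 0;0 0 0 2 -40 0 0;0 0 0 2 -40 0 0;0 0 0 2 -40 0 0;0 0 0 2 -40 0 0;0 0 0 2 -40 0 0;0 0 0 2 -20 0 0;0 0 0 0 0 0 0")

```text
clock: 3.45
tcp_pos: [0.454, 0.1102, 0.2404]
eef_rot: [179.8, -0.4, 0.9]
contact_force: [0.1, -0.5, 0.6]
width: 0.0
```

carry_out(deltas="0.2 -0.4 2.5 10 -17 0 0;0 0 0 10 -17 20 0;0 0 0 0 0 30 0;0 0 0 0 0 30 0;0 0 0 0 0 20 0;0 0 0 0 0 0 0;0 0 0 0 0 0 0")

```text
clock: 4.15
tcp_pos: [0.4772, 0.1391, 0.1387]
eef_rot: [179.9, -0.2, -1.1]
contact_force: [-0.2, 0.6, 0.3]
width: -0.002
```

```bash
python3 - <<'E'
from h import *
for n in ['top','side']:
    p=robot.snapshot(n); save(p,n+'2')
    t=robot.get_state()['tcp_pos']; r,c=proj(p,t); print(n,r,c)
    a=p['pixels'][130:290,130:330,::-1].copy() ; a=cv2.resize(a,None,fx=4,fy=4,interpolation=cv2.INTER_CUBIC)
    cv2.drawMarker(a,(int((c-130)*4),int((r-130)*4)),(0,0,255),0,15)
    cv2.imwrite(f'pics/{n}2z.png',a[:600])
s=robot.get_state(); print(s['tcp_pos'],s['eef_rot'],s['contact_force'],s['clock'])
E
```

```text
top 235.0897542078145 206.92854351791613
side 165.178465180982 196.52019996740862
[0.47752835 0.13937761 0.13931186] [179.90356604  -0.3222777   -1.15401368] [-0.22883706  0.19344161  0.2045373 ] 4.25
```

View pics/side2z.png

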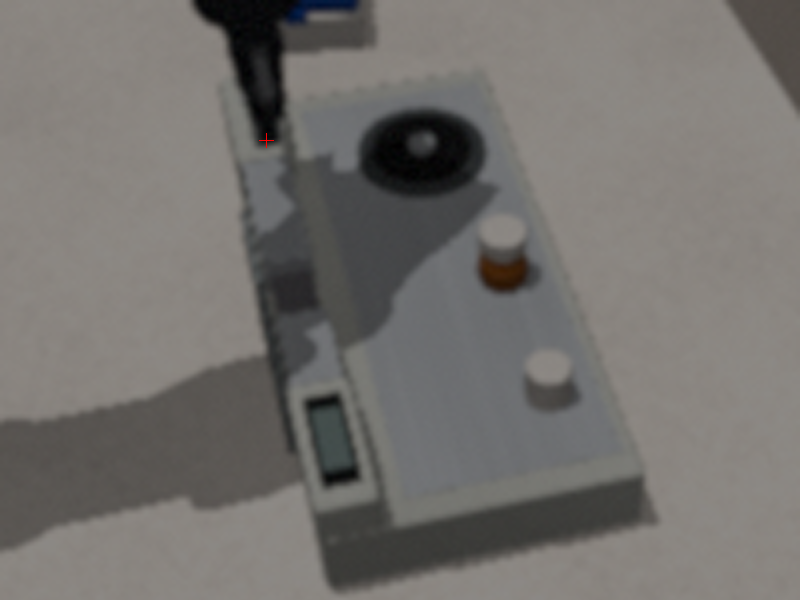

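View pics/top2z.png

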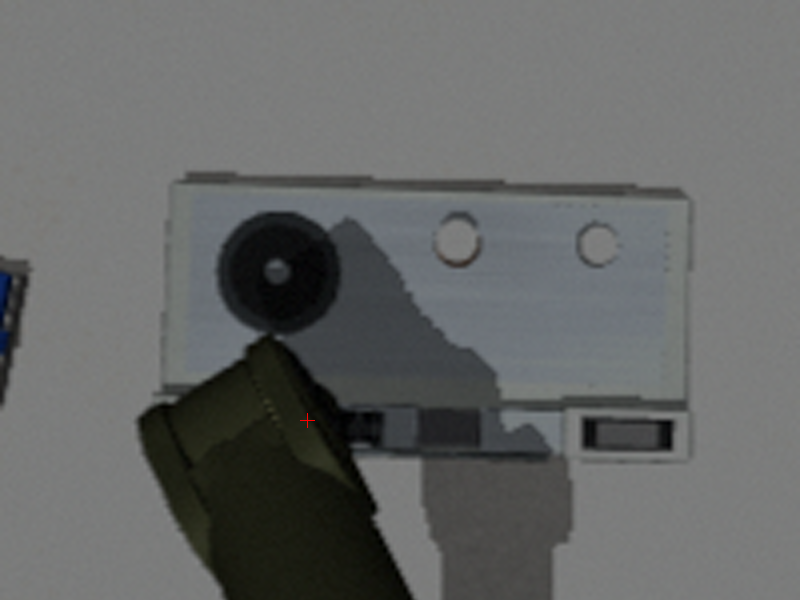

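The fingertip is over the rim's left part: side crop (265,140), tip at the projected TCP. I'll correct by about 4 mm and descend.

carry_out(deltas="0.1 -0.2 0.4 -4 -6 5 0;0 0 0 0 0 10 0;0 0 0 0 0 10 0;0 0 0 0 0 8 0;0 0 0 0 0 2 0;0 0 0 0 0 0 0")

```text
clock: 4.85
tcp_pos: [0.4748, 0.1463, 0.1037]
eef_rot: [-179.9, -0.4, -1.6]
contact_force: [1.1, -0.3, 0.7]
width: 0.002
```

carry_out(deltas="0 0 0 -1 2 2 0;0 0 0 0 0 2 0;0 0 0 0 0 1 0;0 0 0 0 0 1 0;0 0 0 0 0 1 0")

```text
clock: 5.35
tcp_pos: [0.4742, 0.1442, 0.0966]
eef_rot: [-179.9, -0.4, -1.6]
contact_force: [-0.2, -0.0, -0.8]
width: -0.001
```

carry_out(deltas="0 0 0 0 0 1 0;0 0 0 0 0 1 0")

```text
clock: 5.55
tcp_pos: [0.4742, 0.1442, 0.096]
eef_rot: [-179.9, -0.5, -1.6]
contact_force: [-5.7, -1.8, 19.7]
width: 0.002
```

carry_out(deltas="0 0 0 0 0 0.1 0;0 0 0 0 2 0.1 0")

```text
clock: 5.75
tcp_pos: [0.4744, 0.1425, 0.0965]
eef_rot: [-179.9, -0.5, -1.6]
contact_force: [0.5, -0.5, 0.1]
width: -0.001
```

carry_out(deltas="0 0 0 0 3 0.4 0;0 0 0 0 3 0.4 0;0 0 0 0 3 0.4 0;0 0 0 0 3 0.4 0")

```text
clock: 6.15
tcp_pos: [0.4758, 0.1337, 0.0961]
eef_rot: [-179.6, -0.8, -1.4]
contact_force: [-0.0, 3.3, 4.4]
width: 0.001
```

carry_out(deltas="-0.2 -0.3 0.1 -0.7 3 0.3 0;-0.2 -0.3 0.1 -0.7 3 0.4 0;0 -0.1 0 -0.4 3 0.4 0;0 -0.1 0 -0.4 3 0.4 0;0 -0.1 0 -0.4 3 0.4 0")

```text
clock: 6.65
tcp_pos: [0.4758, 0.122, 0.0961]
eef_rot: [-179.6, -0.2, -1.5]
contact_force: [-0.6, 4.9, 7.0]
width: -0.0
```

carry_out(deltas="-0.2 0 0 -1 4 0.3 0;-0.1 -0.1 0 -1 4 0.3 0;-0.1 -0.1 0 -1 4 0.3 0;0 -0.1 0 -0.6 4 0.3 0;0 -0.1 0 -0.4 4 0.3 0;0 -0.1 0 -0.4 4 0.3 0")

```text
clock: 7.25
tcp_pos: [0.4742, 0.1011, 0.0961]
eef_rot: [-179.7, -0.1, -1.4]
contact_force: [-1.0, 4.6, 5.2]
width: -0.005
```

carry_out(deltas="-0.1 -0.1 0 -0.8 4 0.3 0;-0.1 -0.1 0.1 -0.6 4 0.3 0;-0.1 -0.1 0 -0.6 4 0.3 0;-0.1 -0.1 0 -0.5 4 0.3 0;0 -0.1 0 -0.5 4 0.3 0;0 -0.1 0 -0.5 4 0.3 0;0 -0.1 0 -0.5 4 0.3 0;0 -0.1 0 -0.5 4 0.3 0")

```text
clock: 8.05
tcp_pos: [0.4732, 0.0737, 0.0961]
eef_rot: [-179.6, 0.3, -1.3]
contact_force: [-0.0, 3.7, 4.9]
width: -0.002
```

carry_out(deltas="-0.1 0.1 0.1 -0.5 4 0.3 0;-0.1 0.1 0.1 -0.5 4 0.3 0;-0.1 0 0 -0.5 4 0.3 0;-0.1 0 0 -0.5 4 0.3 0;-0.1 0 0 -0.5 4 0.3 0;-0.1 0 0 -0.5 4 0.3 0;-0.1 0 0 -0.5 4 0.3 0")

```text
clock: 8.75
tcp_pos: [0.4719, 0.0486, 0.0956]
eef_rot: [180.0, -0.3, -1.4]
contact_force: [-0.2, -0.5, 0.4]
width: -0.001
```

carry_out(deltas="0 0 0 0 4 0.5 0;0 0 0 0 4 0.5 0;0 0 0 0 4 0.5 0")

```text
clock: 9.05
tcp_pos: [0.4699, 0.0336, 0.0929]
eef_rot: [179.8, -0.0, -1.5]
contact_force: [0.1, 0.2, -0.4]
width: -0.0
```

The tip has dropped below the rim top (92.9 mm, no force), so it is in the notch. I'll centre it and go down to the key.

carry_out(deltas="0 0 0 2 3 1 0;0 0 0 0 0 2 0;0 0 0 0 0 2 0;0 0 0 0 0 2 0;0 0 0 0 0 1 0;0 0 0 0 0 1 0")

```text
clock: 9.65
tcp_pos: [0.4715, 0.0291, 0.0825]
eef_rot: [179.8, 0.1, -1.6]
contact_force: [0.1, -0.3, -0.0]
width: -0.001
```

carry_out(deltas="0 0 0 0 0 1 0;0 0 0 0 0 1 0;0 0 0 0 0 1 0;0 0 0 0 0 1 0;0 0 0 0 0 1 0;0 0 0 0 0 1 0")

```text
clock: 10.25
tcp_pos: [0.4715, 0.0292, 0.0768]
eef_rot: [179.8, 0.0, -1.5]
contact_force: [-1.4, -0.4, 3.0]
width: 0.001
```

carry_out(deltas="0 0 0 0 0 1 0;0 0 0 0 0 1 0;0 0 0 0 0 1 0;0 0 0 0 0 1 0;0 0 0 0 0 1 0")

```text
clock: 10.75
tcp_pos: [0.4716, 0.0292, 0.0719]
eef_rot: [179.7, 0.0, -1.5]
contact_force: [-5.6, -0.4, 24.5]
width: 0.001
```

Force jumped to 24 N at 71.9 mm, so the key is at its stop. One confirming press, then withdraw straight up.

carry_out(deltas="0 0 0 0 0 1 0;0 0 0 0 0 1 0")

```text
clock: 10.95
tcp_pos: [0.4716, 0.0292, 0.0719]
eef_rot: [179.7, -0.1, -1.5]
contact_force: [-5.5, -1.0, 20.1]
width: 0.003
```

carry_out(deltas="0 0 0 0 0 -3 0;0 0 0 0 0 -8 0;0 0 0 0 0 -15 0;0 0 0 0 0 -25 0;0 0 0 0 0 -35 0;0 0 0 0 0 -35 0;0 0 0 0 30 -20 0;0 0 0 0 40 0 0;0 0 0 0 40 0 0;0 0 0 0 40 0 0;0 0 0 0 40 0 0;0 0 0 0 40 0 0;0 0 0 0 40 0 0;0 0 0 0 0 0 0;0 0 0 0 0 0 0")

```text
clock: 12.45
tcp_pos: [0.4662, -0.2479, 0.2232]
eef_rot: [179.9, -0.3, -1.1]
contact_force: [0.8, 0.5, -0.3]
width: 0.002
```

```bash
python3 - <<'E'
from h import *
for n in ['top','side']:
    p=robot.snapshot(n); save(p,n+'3')
    for q,h in [('drawer_face',.034),('jar',.064),('cup',.064),('bottle',0),('tip_box',0)]:
        for d in robot.spot_point(p,q)[:1]:
            r,c=d['location']; print(n,q,round(d['conf'],2),np.round(unproj(p,r,c,h=h),4))
    a=cv2.resize(p['pixels'][150:290,150:330,::-1],None,fx=4,fy=4,interpolation=cv2.INTER_CUBIC)
    cv2.imwrite(f'pics/{n}3z.png',a[:600])
    print(np.round([unproj(p,172,199)],3))
    for x in np.arange(.39,.50,.008):
        r,c=proj(p,np.array([x,.03,.057])); print(round(x,3),np.round(unproj(p,r,c),3))
s=robot.get_state(); print(s['tcp_pos'],s['contact_force'],s['clock'])
E
```

```text
top drawer_face 0.97 [0.4199 0.0569 0.034 ]
top jar 0.63 [0.6201 0.0219 0.064 ]
top cup 0.59 [ 0.6206 -0.0999  0.064 ]
top bottle 0.84 [ 0.4899 -0.4623  0.    ]
top tip_box 0.69 [0.5575 0.4431 0.    ]
[[0.694 0.182 0.004]]
0.39 [ 0.385  0.031 -0.004]
0.398 [0.393 0.031 0.   ]
0.406 [ 0.402  0.031 -0.002]
0.414 [0.414 0.03  0.057]
0.422 [ 0.418  0.031 -0.006]
0.43 [0.429 0.03  0.037]
0.438 [0.437 0.03  0.036]
0.446 [0.445 0.03  0.042]
0.454 [0.455 0.03  0.076]
0.462 [0.462 0.03  0.068]
0.47 [0.471 0.03  0.074]
0.478 [0.478 0.03  0.067]
0.486 [0.486 0.03  0.064]
0.494 [0.494 0.03  0.064]
side drawer_face 0.77 [0.4283 0.0527 0.034 ]
side jar 0.79 [0.6315 0.0327 0.064 ]
side cup 0.46 [ 0.634  -0.1111  0.064 ]
[[ 0.442 -0.277  0.488]]
0.39 [0.39  0.079 0.003]
0.398 [0.398 0.081 0.001]
0.406 [0.407 0.078 0.005]
0.414 [0.414 0.027 0.06 ]
0.422 [ 0.424  0.083 -0.001]
0.43 [0.431 0.05  0.035]
0.438 [0.439 0.049 0.036]
0.446 [ 0.428 -0.249  0.365]
0.454 [ 0.432 -0.263  0.381]
0.462 [ 0.437 -0.269  0.387]
0.47 [ 0.441 -0.274  0.393]
0.478 [ 0.446 -0.275  0.394]
0.486 [ 0.45  -0.278  0.397]
0.494 [ 0.455 -0.28   0.399]
[ 0.46644861 -0.24724462  0.22333904] [ 0.21590192 -0.03159594 -0.1122964 ] 13.05
```

View pics/top3z.png

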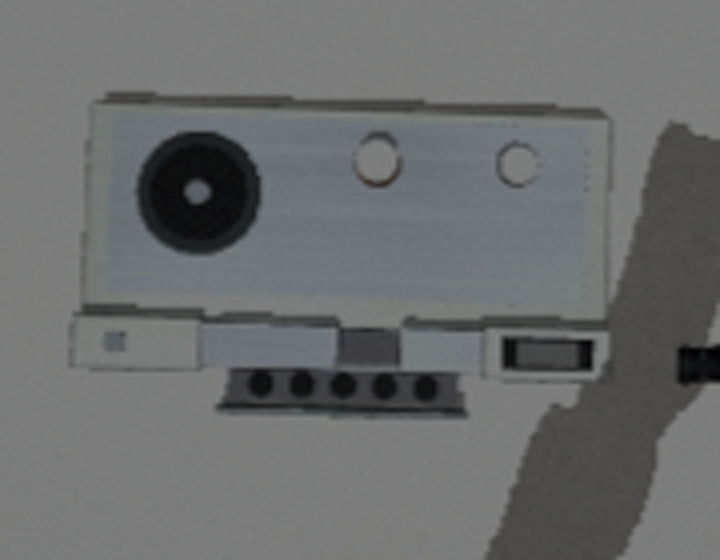

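View pics/side3z.png

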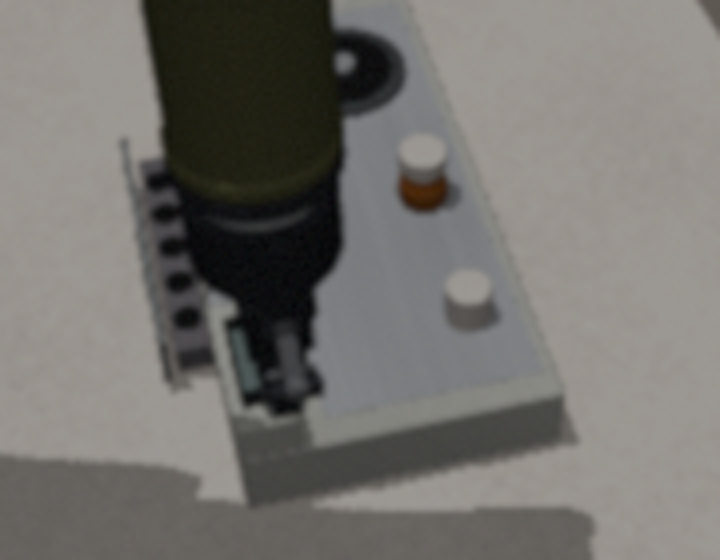

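The drawer is out: in the top crop its panel is at row ~410 with the five wells showing, and its face reads x ≈ 0.414, about 32 mm out. The jar and cup are where they were, and the arm is clear.

```bash
python3 -c "
from rig import robot
print(robot.close_job())"
```

```text
the job is handed in; nothing more can be done
None
```

The drawer is open and the job is handed in, at about 13 s on the clock.

**What I did:** With the fingers shut, I put the fingertip on the rim about 23 mm from its left end. I then swept right at roughly 4–7 N until the tip dropped into the notch. I centred it there, pressed the key to its stop, lifted straight up and moved clear. The first touch on the rim was firmer than intended, about 20 N for an instant, before I eased off to sweep.

**Last checks:**
- **Key:** the tip stopped at 71.9 mm with 20–25 N, against a stop height of 72 mm.
- **Drawer:** the front panel's top edge measured x ≈ 0.414 in the depth map, about 32 mm out. The network's drawer-face points read 0.420 from the top camera and 0.428 from the side camera. That is about 6 and 14 mm short of the depth reading, but the picture clearly shows the drawer out.
- **Loose objects:** the jar, pot, bottle and box read within about 10 mm of their first positions. That is within the networks' scatter, and the arm never came near them.
- **Contact:** after withdrawing, the force on the tool read about 0 N, so the robot is touching nothing.

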